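# Change the rotor in a bearing stand with matched split caps

### The arm

A 6-joint arm with a two-finger parallel gripper is mounted at the origin on the work surface; the furniture and walls round the work are solid. World frame = base frame: x ahead of the robot, y to its left, z up, the work surface at z = 0. Lengths are in mm, angles in degrees, forces in N, time in s.
With the tool pointing down it reaches from about 300 to 850 mm from the base axis. Payload 4.2 kg.
Tool frame: the origin (TCP) lies at the very end of the fingers, on their centre line; the grasp point (between the pads) lies 19 mm behind it; z points along the fingers, y is the line along which they close (so a half turn about z gives the same grasp; the last joint's range is limited). The gripper opens to 91 mm and grips with 3 to 60 N. Pads are 32 mm wide; open, the fingers measure 118 mm over their backs; the gripper's body (76 mm by 178 mm) begins 60 mm behind the grasp point.
Start: joints at [62.281, 18.312, 89.639, -0, 72.044, -1.146], TCP at [257.231, 514.272, 213.976] pointing down, gripper open.
Joint ranges: [-177.97, 177.97], [-48.28, 115.42], [12.27, 149.76], [-77.06, 257.06], [2.81, 150.46], [-146.56, 146.56]. Speed limits (degrees/s): [147.25, 147.25, 180, 180, 180, 180].

### API

Orientations are given as [roll, pitch, yaw] about the fixed x, y, z axes, in that order (R = Rz(yaw) Ry(pitch) Rx(roll)).
In Python, from workcell import * gives the robot as it stands.
- The arm moves only by the tool move_arm, never from a script. Its argument "motion" is a list of rows, each a list of 3 entries, a list of its own where there are three numbers: the finger opening in mm, from 0 to 91.2, then the shift along the world's x, y, z in units of 25 mm (1.0 is 25 mm), then the turn, a rotation vector about the world's x, y, z in units of 4 degrees (1.0 is 4 degrees). In form: [[grip, [x, y, z], [ax, ay, az]], ...]. A call has 1 to 20 rows; each row shifts and turns the commanded pose from where the row before left it; what a row does not reach is not made up. A row lasts 1/12 s, in which the tool goes at most 41.7 mm and 7.16 degrees, less where a joint would pass 70% of its speed; a pose out of reach is approached as far as the arm can. A call with a number of a shift or a turn outside -1 to 1 is refused whole. A call with a gripper value outside its range is refused whole. The fingers move at their own pace and stop on an object; "grip_force" is the grip in N (left out, the last holds). Time passes only in rows, so rows that do not move let the fingers close. It gives the time, the measured TCP pose, the force, the opening and the grip force at its end, in the units of the state.
- state(): the state, without advancing time (a new reading comes with each control period).
- grab_frame(name): name is "scene" or "top"; returns the picture (420x560x3 uint8, blue, green, red); there is no depth.
- camera_info(name): a dict with "fx", "fy", "cx", "cy" (pixels), "rvec" (rotation vector, rad) and "tvec" (3), from world to camera coordinates, as OpenCV has them. Camera axes: x right, y down, z forward; pixel columns grow to the right and rows downward; lengths in mm; the calibration is good to about 2 mm. A picture is of the moment at which its call begins. camera_info takes no time and is no camera call.
- job_done(): hands the job in; it is judged then, once.
The state is a dict: "time_s": time; "qpos": joint angles; "qvel": joint speeds; "effort": joint torques, N m; "ee_pos": TCP position; "ee_rot": TCP orientation; "force": force on the tool from outside, world axes, zero at the start; "torque": the same for the moment, N m; "gripper_width": finger opening in mm; "gripper_force": force on a finger pad.
Only numpy, scipy, OpenCV 4.12 (cv2) and the standard library are available. Lean on these libraries where they do the work, as an engineer would, in place of code of your own. Each camera call takes 0.05 s, during which the arm holds its last target. There are 200 camera calls.

### The job

Change the rotor in the bearing stand: lift off both bearing caps and lay them on the stack of white wipes, move the steel rotor from the stand to the empty cradle, then lay the brass rotor from the other cradle in the stand's bearings. Finally refit each cap, fully seated, on the bearing half of its own colour. Set the rotors down gently; do not drop them.

Things in the scene. Friction and masses are not known exactly. Their poses are not given: they have to be found in the camera images.
- stand: fixed bearing stand: aluminium plate 60 (x) x 98 (y) x 10 mm with the blue and orange halves at y = +-40 mm (which is where varies), 66 mm clear between. Origin: centre of its underside, on the desk. A rotor lies along y in both V grooves, its centre 46 mm above this origin. A screen 0.44 m tall stands just right of the work: keep the arm left of it
- half_blue: blue lower bearing half: fixed pillar 60 (x) x 14 (y) x 40 mm on the stand's plate. Origin: centre of its underside, 10 mm over the desk. In its flat top a V groove along y, 20 mm wide, for the shaft; on it two tapered dowels at x = +-22 mm, 13 mm tall, 6.4 mm thick at the root, 1.6 at the tip. Its cap is seated when it stands square on this top, cap centre 51 mm above this origin
- half_orange: orange lower bearing half: fixed pillar 60 (x) x 14 (y) x 40 mm on the stand's plate. Origin: centre of its underside, 10 mm over the desk. In its flat top a V groove along y, 20 mm wide, for the shaft; on it two tapered dowels at x = +-15 mm, 13 mm tall, 6.4 mm thick at the root, 1.6 at the tip. Its cap is seated when it stands square on this top, cap centre 51 mm above this origin
- cap_blue_c (a point): blue bearing cap: loose block 60 (x) x 16 (y) x 22 mm, 60 g, that starts seated on the blue half, held by its weight. Point: its centre, half-way up. Two holes in its underside, 10 mm square, 16 deep, at x = +-22 mm, fit the blue half's dowels only; either way round. Pinch its 16 mm or 60 mm sides; 27 mm are free between cap and rotor disc
- cap_orange_c (a point): orange bearing cap: loose block 60 (x) x 16 (y) x 22 mm, 60 g, that starts seated on the orange half, held by its weight. Point: its centre, half-way up. Two holes in its underside, 10 mm square, 16 deep, at x = +-15 mm, fit the orange half's dowels only; either way round. Pinch its 16 mm or 60 mm sides; 27 mm are free between cap and rotor disc
- rotor_steel_c (a point): steel rotor: steel-coloured disc, 48 mm in diameter, 10 mm thick, amid a steel shaft 10 mm in diameter, 100 mm long; 0.22 kg; a hub 13 mm in diameter reaches 12 mm either side of the centre. It starts in the stand, its shaft under both caps. Point: its centre, on the shaft axis; its y axis is the shaft (rolled about it by any angle). Pinch the upper part of the disc by its faces from above
- rotor_brass_c (a point): brass rotor: brass-coloured disc, 48 mm in diameter, 10 mm thick, amid a steel shaft 10 mm in diameter, 100 mm long; 0.22 kg; a hub 13 mm in diameter reaches 12 mm either side of the centre. It starts in the other cradle. Point: its centre, on the shaft axis; its y axis is the shaft (rolled about it by any angle). Pinch the upper part of the disc by its faces from above
- cradle_free: the empty cradle, a fixed V cradle: black base 46 (x) x 94 (y) x 8 mm, two white V-notched uprights at y = +-40 mm, 10 mm thick, 44 mm tall, notch 20 mm wide. Origin: centre of its underside, on the desk. A rotor lies along y, its centre 40 mm above this origin
- cradle_full: the cradle that holds the brass rotor at the start, a fixed V cradle: black base 46 (x) x 94 (y) x 8 mm, two white V-notched uprights at y = +-40 mm, 10 mm thick, 44 mm tall, notch 20 mm wide. Origin: centre of its underside, on the desk. A rotor lies along y, its centre 40 mm above this origin
- wipes: stack of white folded wipes, fixed, firm, flat on top, 60 (x) x 108 (y) x 19 mm. Origin: centre of its underside, on the desk. Both caps fit on it upright, side by side at y = +-29 mm, long sides along x; a cap's centre is then 30 mm above this origin

How it is judged:
By the outcome, as a careful person would: the job done as asked, in the order asked, and still so for the second after the job is handed in, with the robot touching nothing.
It also fails if it takes over 112 s, if anything falls off the work surface, if the arm or the gripper's body presses on something with over 40 N, if the wrist force passes 120 N, or if a joint passes its speed limit or range.

## Working session

There is one attempt and no reset: what is moved stays moved. The work goes in short steps, Python scripts to look and compute and a tool call to move; the robot and the scene stay as the last step left them, time stands still between calls to the robot, and variables do not carry over. Pictures are saved under pics/ and viewed, at most 14 in all, crops included, and the job is handed in when it is done.

Besides the shell and the picture viewer there is one more tool, called after "Request:" by a JSON object that holds its "op" and its "data", one argument or row to a line. move_arm: Moves the arm, as the interface text tells. Shifts and turns lie within -1 to 1; 1 stands for 25 mm of shift or 4 degrees of turn. Its arguments: {"type":"object","properties":{"motion":{"type":"array","items":{"type":"array"}},"grip_force":{"type":"number"}},"required":["motion"]}

```bash
ls; mkdir -p pics
python3 - <<'E'
from workcell import *
import cv2
s=state();print(s)
for n in("scene","top"):
    cv2.imwrite(f"pics/{n}0.png",grab_frame(n));print(n,camera_info(n))
E
```

```text
pics
{'time_s': 0.0, 'qpos': array([ 6.22808712e+01,  1.83507795e+01,  8.97071231e+01, -3.96471238e-03,
        7.20433729e+01, -1.14508944e+00]), 'qvel': array([-0.07533432,  0.05347929, -0.09421819, -0.00445434,  0.02699345,
       -0.05128777]), 'effort': array([-8.12514027e-04, -4.12462091e+01, -2.31971437e+01,  7.26966583e-02,
        4.59213252e-02, -1.67564408e-04]), 'ee_pos': array([257.00227856, 513.79672898, 213.12406173]), 'ee_rot': array([-1.79898669e+02,  1.74476007e-03,  1.53427188e+02]), 'force': array([-0.04222353,  0.54972505, -0.09703283]), 'torque': array([ 0.04093213, -0.03896104, -0.02014849]), 'gripper_force': 0.0, 'gripper_width': 91.28461199556358}
scene {'fx': 528.4081846194949, 'fy': 528.4081846194949, 'cx': 276.2299230727646, 'cy': 202.86923184822578, 'rvec': array([ 2.16003192,  0.62636923, -0.29803191]), 'tvec': array([-604.34568336,  114.24624949,  843.54428101])}
top {'fx': 480.66226462194174, 'fy': 480.66226462194174, 'cx': 277.21209865336135, 'cy': 211.4670279962267, 'rvec': array([ 2.18203424, -2.16169365,  0.17898481]), 'tvec': array([369.61400664, 497.69885435, 867.48884026])}
```

View pics/scene0.png

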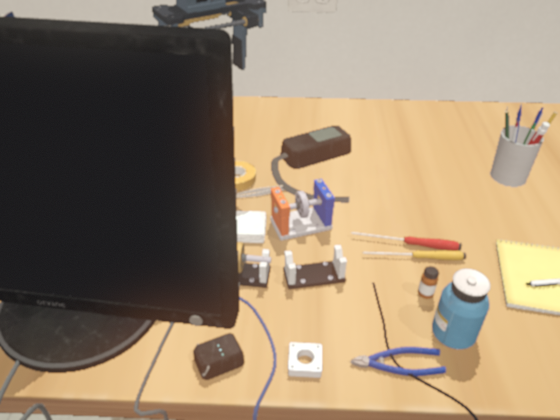

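View pics/top0.png

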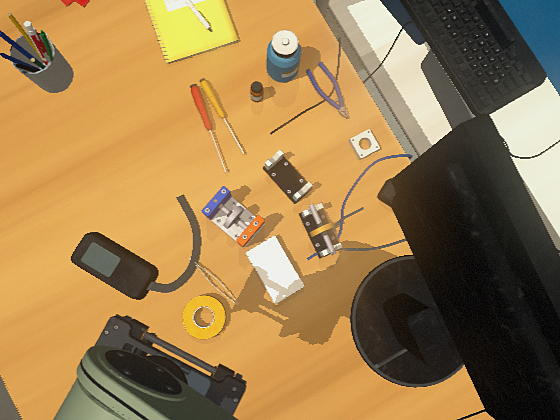

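The two views show the stand at about (233,216) in the top view. The free cradle is at (288,176), the brass cradle at (320,230) and the wipes at (273,269). I'll enlarge both.

Run:
```python
import cv2
a=cv2.imread("pics/top0.png")[145:310,190:350];b=cv2.imread("pics/scene0.png")[175:295,230:355]
def g(im,f,x0,y0,n):
    o=cv2.resize(im,None,fx=f,fy=f,interpolation=cv2.INTER_CUBIC)
    for i in range(im.shape[1]):
        if (x0+i)%10==0: cv2.line(o,(int((i+.5)*f),0),(int((i+.5)*f),5 if (x0+i)%50 else 15),(0,0,255),1)
    for i in range(im.shape[0]):
        if (y0+i)%10==0: cv2.line(o,(0,int((i+.5)*f)),(5 if (y0+i)%50 else 15,int((i+.5)*f)),(0,0,255),1)
    cv2.imwrite(n,o)
g(a,3.6,190,145,"pics/top0c.png");g(b,4.8,230,175,"pics/scene0c.png")
```

```text
(no output)
```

View pics/top0c.png

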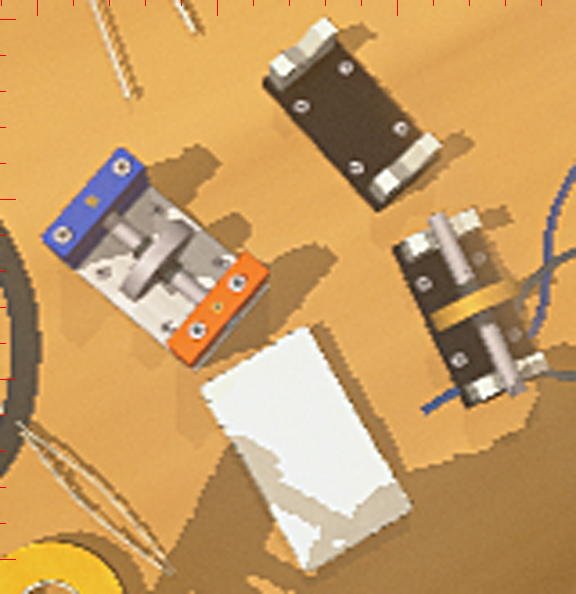

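View pics/scene0c.png

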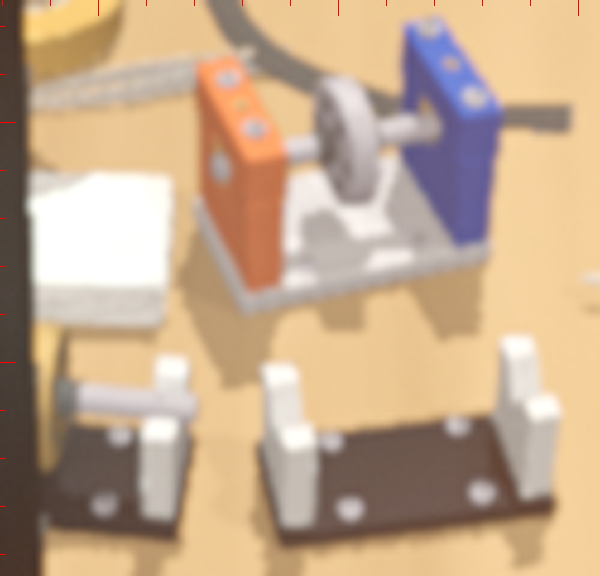

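```bash
cat > v.py <<'E'
import numpy as np,cv2
from workcell import camera_info
C={n:camera_info(n) for n in("scene","top")}
def K(c):return np.array([[c['fx'],0,c['cx']],[0,c['fy'],c['cy']],[0,0,1.]])
def P(n):
    c=C[n];return K(c)@np.c_[cv2.Rodrigues(c['rvec'])[0],c['tvec']]
def onz(n,uv,z):
    M=P(n);H=np.c_[M[:,0],M[:,1],M[:,2]*z+M[:,3]]
    w=np.linalg.solve(H,[*uv,1]);return w[:2]/w[2]
def tri(a,b):
    X=cv2.triangulatePoints(P("top"),P("scene"),np.array(a,float).reshape(2,1),np.array(b,float).reshape(2,1)).ravel();return X[:3]/X[3]
T=lambda x,y:(190+x/3.6-.5,145+y/3.6-.5)
S=lambda x,y:(230+x/4.8-.5,175+y/4.8-.5)
def proj(n,X):
    x=P(n)@[*X,1];return x[:2]/x[2]
E
python3 - <<'E'
from v import *
np.set_printoptions(precision=1,suppress=True)
for n,t,s in [("bl1",(121,167),(476,97)),("bl2",(63,235),(430,28)),("blc",(92,201),(452,63)),("or1",(238,284),(256,129)),("or2",(198,331),(228,78)),("orc",(218,307),(241,103)),
 ("cf1",(346,68),(482,492)),("cf2",(302,106),(457,427)),("cf3",(401,128),(350,509)),("cf4",(356,168),(332,442)),
 ("cu3",(515,335),(104,504)),("cu4",(460,359),(120,437)),("w1",(411,507),(0,0)),("w306",(306,327),(165,295)),("w201",(201,386),(172,177))]:
    X=tri(T(*t),S(*s));print(n,X,proj("top",X)-T(*t),proj("scene",X)-S(*s))
for n,t,z in [("bl1",(121,167),72),("bl2",(63,235),72),("or1",(238,284),72),("or2",(198,331),72),
 ("cf1",(346,68),8),("cf2",(302,106),8),("cf3",(401,128),8),("cf4",(356,168),8),
 ("cu1",(479,258),8),("cu2",(424,284),8),("cu3",(515,335),8),("cu4",(460,359),8),
 ("sh1",(437,215),45),("sh2",(515,392),45),
 ("w1",(201,386),19),("w2",(306,327),19),("w3",(411,507),19),("w4",(309,570),19)]:print(n,onz("top",T(*t),z))
for p in [(390,190),(480,120)]:
  for z in (0,440):print("scr",z,onz("top",p,z))
E
```

```text
bl1 [522.8 471.1  73. ] [0.2 0.3] [ 0.3 -0. ]
bl2 [489.2 498.5  73.4] [0.1 0.2] [ 0.2 -0. ]
blc [505.9 484.8  72.7] [0.2 0.3] [ 0.3 -0. ]
or1 [466.5 413.5  72.6] [0.  0.1] [ 0.1 -0. ]
or2 [443.3 432.5  73.5] [0.1 0.1] [ 0.1 -0. ]
orc [454.9 422.9  73.2] [0.2 0.2] [ 0.2 -0. ]
cf1 [589.  358.    9.3] [0.1 0.2] [ 0.2 -0. ]
cf2 [567.8 381.1   8.8] [0.2 0.3] [ 0.4 -0.1]
cf3 [556.5 328.4   9.3] [0.3 0.4] [ 0.5 -0.1]
cf4 [535.3 352.4   8.3] [0.1 0.2] [ 0.2 -0. ]
cu3 [468.3 281.4   3.4] [ -7.1 -10.5] [-11.7  -0. ]
cu4 [455.2 310.5   3. ] [ -7.  -10.5] [-11.3   0. ]
w1 [382.3 349.8 134.3] [ -9.2 -13.2] [-12.5  -0.8]
w306 [450.7 378.7  14.2] [-0. -0.] [-0.  0.]
w201 [419.2 432.2  18. ] [0.1 0.1] [ 0.1 -0. ]
bl1 [523.6 471.5]
bl2 [489.7 498.9]
or1 [466.7 413.6]
or2 [443.6 432.7]
cf1 [589.6 358.2]
cf2 [568.6 381.5]
cf3 [557.5 328.8]
cf4 [535.7 352.6]
cu1 [488.4 287.5]
cu2 [474.4 316.6]
cu3 [448.  268.8]
cu4 [435.2 297.8]
sh1 [505.7 313.6]
sh2 [416.6 274.6]
w1 [419.4 432.4]
w2 [450.2 378.8]
w3 [358.8 324.5]
w4 [326.9 376.3]
scr 0 [542. 155.]
scr 440 [463.6 276.4]
scr 0 [685.7 -29.1]
scr 440 [537.8 181.4]
```

Run:
```python
from v import *
np.set_printoptions(precision=1,suppress=True)
for p in [(385,195),(510,420),(450,310)]:
  for z in (40,80):print("bot",p,z,onz("top",p,z))
for p in [(490,115),(470,130)]:print("top",p,onz("top",p,440))
for a,b in [((490,115),(232,28)),((385,195),(238,318))]:
  X=tri(a,b);print(X,proj("top",X)-a,proj("scene",X)-b)
for c in C:
  R=cv2.Rodrigues(C[c]['rvec'])[0];print(c,-R.T@C[c]['tvec'])
```

```text
bot (385, 195) 40 [525.3 175.6]
bot (385, 195) 80 [518.6 186.2]
bot (510, 420) 40 [127.3 -37.5]
bot (510, 420) 80 [138.9 -17.1]
bot (450, 310) 40 [316.9  62. ]
bot (450, 310) 80 [319.8  77.8]
top (490, 115) [543.3 170.7]
top (470, 130) [527.  192.3]
[545.9 179.1 449.2] [-4.  -5.5] [-6.5  0.1]
[530.1 182.7  50. ] [-2.5 -3.5] [-4.7  0.1]
scene [ 825.5 -184.2  612. ]
top [380.  406.1 909.7]
```

Triangulation agrees well between the views. The results, with "shaft" meaning the direction of the y axis:

| Item | Position (mm) | Shaft direction |
|---|---|---|
| Blue cap | (506, 485) | 50.6° |
| Orange cap | (455, 423) | 50.6° |
| Free cradle | (562.6, 355.2) | 42° |
| Brass cradle | (461.4, 293.3) | 25° |
| Wipes | (389, 378) | 30.7° |

I'm moving above the blue cap.

Request:
{"op": "move_arm", "data": {
  "motion": [
    [32,[0.83,-0.1,-0.34],[0,0,-0.27]],
    [32,[0.83,-0.1,-0.34],[0,0,-0.27]],
    [32,[0.83,-0.1,-0.34],[0,0,-0.27]],
    [32,[0.83,-0.1,-0.34],[0,0,-0.27]],
    [32,[0.83,-0.1,-0.34],[0,0,-0.27]],
    [32,[0.83,-0.1,-0.34],[0,0,-0.27]],
    [32,[0.83,-0.1,-0.34],[0,0,-0.27]],
    [32,[0.83,-0.1,-0.34],[0,0,-0.27]],
    [32,[0.83,-0.1,-0.34],[0,0,-0.27]],
    [32,[0.83,-0.1,-0.34],[0,0,-0.27]],
    [32,[0.83,-0.1,-0.34],[0,0,-0.27]],
    [32,[0.83,-0.05,-0.34],[0,0,-0.2]],
    [32,[0,0,0],[0,0,0]],
    [32,[0,0,0],[0,0,0]],
    [32,[0,0,0],[0,0,0]]
  ],
  "grip_force": 25
}}

```text
time_s: 1.35
ee_pos: [505.8, 485.5, 111.7]
ee_rot: [-180.0, -0.0, 140.7]
force: [0.9, 0.1, 0.4]
gripper_width: 32.3
gripper_force: 0.0
```

Request:
{"op": "move_arm", "data": {
  "motion": [
    [32,[0,0,-0.5],[0,0,0]],
    [32,[0,0,-0.5],[0,0,0]],
    [32,[0,0,-0.5],[0,0,0]],
    [32,[0,0,-0.4],[0,0,0]],
    [32,[0,0,-0.36],[0,0,0]],
    [32,[0,0,0],[0,0,0]],
    [10,[0,0,0],[0,0,0]],
    [10,[0,0,0],[0,0,0]],
    [10,[0,0,0],[0,0,0]],
    [10,[0,0,0],[0,0,0]],
    [10,[0,0,0],[0,0,0]],
    [10,[0,0,0],[0,0,0]]
  ]
}}

```text
time_s: 2.35
ee_pos: [506.4, 485.7, 56.2]
ee_rot: [179.9, 0.0, 140.7]
force: [-1.1, -0.1, 2.6]
gripper_width: 15.8
gripper_force: 25.0
```

Run:
```python
from workcell import *
import cv2
a=grab_frame("scene")[150:300,230:380];b=grab_frame("top")[140:290,180:330]
cv2.imwrite("pics/g1.png",cv2.resize(cv2.hconcat([a,b]),None,fx=2.6,fy=2.6,interpolation=cv2.INTER_CUBIC))
print(state()['force'])
```

```text
[-0.99612426 -0.7130644   3.20661944]
```

View pics/g1.png

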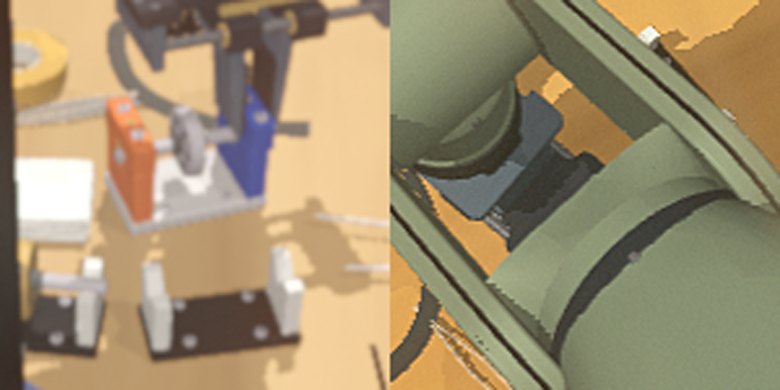

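The scene view shows the blue cap centred between the fingers and square, with the width at 15.8. Next I lift it and carry it to the far slot on the wipes.

Request:
{"op": "move_arm", "data": {
  "motion": [
    [10,[0,0,0.25],[0,0,0]],
    [10,[0,0,0.4],[0,0,0]],
    [10,[0,0,0.6],[0,0,0]],
    [10,[0,0,0.75],[0,0,0]],
    [10,[-0.57,-0.49,0],[0,0,-0.5]],
    [10,[-0.57,-0.49,0],[0,0,-0.5]],
    [10,[-0.57,-0.49,0],[0,0,-0.5]],
    [10,[-0.57,-0.49,0],[0,0,-0.5]],
    [10,[-0.57,-0.49,0],[0,0,-0.5]],
    [10,[-0.57,-0.49,0],[0,0,-0.5]],
    [10,[-0.57,-0.49,0],[0,0,-0.5]],
    [10,[-0.57,-0.49,0],[0,0,-0.5]],
    [10,[-0.57,-0.49,-0.3],[0,0,-0.5]],
    [10,[-0.57,-0.49,-0.6],[0,0,-0.5]],
    [10,[0,0,-0.8],[0,0,0]],
    [10,[0,0,-0.7],[0,0,0]],
    [10,[0,0,-0.5],[0,0,0]],
    [10,[0,0,-0.2],[0,0,0]],
    [10,[0,0,0],[0,0,0]],
    [10,[0,0,0],[0,0,0]]
  ]
}}

```text
time_s: 4.12
ee_pos: [364.2, 363.5, 28.6]
ee_rot: [179.9, -0.0, 120.7]
force: [0.7, -0.8, 0.2]
gripper_width: 15.7
gripper_force: 25.0
```

Request:
{"op": "move_arm", "data": {
  "motion": [
    [10,[0,0,-0.1],[0,0,0]],
    [10,[0,0,-0.04],[0,0,0]],
    [10,[0,0,0],[0,0,0]],
    [32,[0,0,0],[0,0,0]],
    [32,[0,0,0],[0,0,0]],
    [32,[0,0,0],[0,0,0]],
    [32,[0,0,0.5],[0,0,0]],
    [32,[0,0,0.7],[0,0,0]],
    [32,[0,0,0.8],[0,0,0]],
    [32,[0,0,0.8],[0,0,0]],
    [32,[0.52,0.34,0.4],[0,0,0.7]],
    [32,[0.52,0.34,0],[0,0,0.7]],
    [32,[0.52,0.34,0],[0,0,0.7]],
    [32,[0.52,0.34,0],[0,0,0.7]],
    [32,[0.52,0.34,0],[0,0,0.7]],
    [32,[0.52,0.34,0],[0,0,0.7]],
    [32,[0.51,0.35,0],[0,0,0.8]],
    [32,[0,0,0],[0,0,0]],
    [32,[0,0,0],[0,0,0]]
  ]
}}

```text
time_s: 5.7
ee_pos: [454.4, 422.6, 103.9]
ee_rot: [-179.9, -0.0, 140.7]
force: [-0.4, -0.1, -1.2]
gripper_width: 31.7
gripper_force: 0.0
```

Run:
```python
from workcell import *
import cv2
a=grab_frame("scene")[150:300,210:360];b=grab_frame("top")[190:340,190:340]
cv2.imwrite("pics/g2.png",cv2.resize(cv2.hconcat([a,b]),None,fx=2.6,fy=2.6,interpolation=cv2.INTER_CUBIC))
```

```text
(no output)
```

View pics/g2.png

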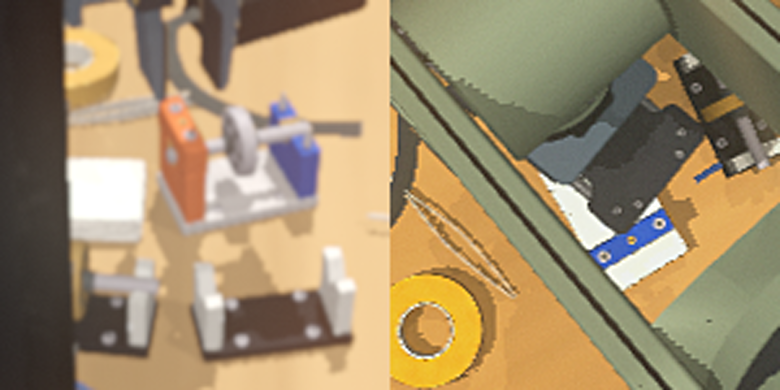

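The blue cap lies squarely on the wipes and the blue half is bare with its dowels showing. The fingers hover over the orange cap, so I descend and grip.

Request:
{"op": "move_arm", "data": {
  "motion": [
    [32,[0.02,0.02,-0.5],[0,0,0]],
    [32,[0,0,-0.5],[0,0,0]],
    [32,[0,0,-0.5],[0,0,0]],
    [32,[0,0,-0.42],[0,0,0]],
    [32,[0,0,0],[0,0,0]],
    [10,[0,0,0],[0,0,0]],
    [10,[0,0,0],[0,0,0]],
    [10,[0,0,0],[0,0,0]],
    [10,[0,0,0],[0,0,0]],
    [10,[0,0,0],[0,0,0]],
    [10,[0,0,0],[0,0,0]]
  ]
}}

```text
time_s: 6.72
ee_pos: [455.3, 423.6, 57.4]
ee_rot: [179.9, 0.0, 140.7]
force: [-1.5, -0.8, 4.4]
gripper_width: 15.9
gripper_force: 25.0
```

Request:
{"op": "move_arm", "data": {
  "motion": [
    [10,[0,0,0.25],[0,0,0]],
    [10,[0,0,0.4],[0,0,0]],
    [10,[0,0,0.6],[0,0,0]],
    [10,[0,0,0.5],[0,0,0]],
    [10,[-0.24,-0.18,0],[0,0,-0.7]],
    [10,[-0.24,-0.18,0],[0,0,-0.7]],
    [10,[-0.24,-0.18,0],[0,0,-0.7]],
    [10,[-0.24,-0.18,0],[0,0,-0.7]],
    [10,[-0.24,-0.18,0],[0,0,-0.7]],
    [10,[-0.24,-0.18,0],[0,0,-0.7]],
    [10,[-0.22,-0.15,-0.3],[0,0,-0.8]],
    [10,[0,0,-0.7],[0,0,0]],
    [10,[0,0,-0.8],[0,0,0]],
    [10,[0,0,-0.6],[0,0,0]],
    [10,[0,0,-0.42],[0,0,0]],
    [10,[0,0,-0.05],[0,0,0]],
    [10,[0,0,0],[0,0,0]],
    [10,[0,0,0],[0,0,0]]
  ]
}}

```text
time_s: 8.22
ee_pos: [414.1, 393.1, 29.4]
ee_rot: [179.9, -0.0, 120.7]
force: [0.6, 0.2, 0.1]
gripper_width: 15.7
gripper_force: 25.0
```

Request:
{"op": "move_arm", "data": {
  "motion": [
    [10,[0,0,-0.08],[0,0,0]],
    [10,[0,0,-0.04],[0,0,0]],
    [10,[0,0,0],[0,0,0]],
    [30,[0,0,0],[0,0,0]],
    [30,[0,0,0],[0,0,0]],
    [30,[0,0,0],[0,0,0]],
    [30,[0,0,0.5],[0,0,0]],
    [30,[0,0,0.7],[0,0,0]],
    [30,[0,0,0.8],[0,0,0]],
    [30,[0,0,0.8],[0,0,0]],
    [30,[0.38,0.35,0.4],[0,0,0.7]],
    [30,[0.38,0.35,0],[0,0,0.7]],
    [30,[0.38,0.35,0],[0,0,0.7]],
    [30,[0.38,0.35,0],[0,0,0.7]],
    [30,[0.38,0.35,0],[0,0,0.7]],
    [30,[0.38,0.35,0],[0,0,0.7]],
    [30,[0.39,0.36,0],[0,0,0.8]],
    [30,[0,0,0],[0,0,0]],
    [30,[0,0,0],[0,0,0]]
  ]
}}

```text
time_s: 9.8
ee_pos: [480.0, 453.8, 104.9]
ee_rot: [-179.9, -0.0, 140.7]
force: [0.5, -0.1, 0.0]
gripper_width: 29.8
gripper_force: 0.0
```

Run:
```python
from workcell import *
import cv2
a=grab_frame("scene")[150:300,210:360];b=grab_frame("top")[190:340,190:340]
cv2.imwrite("pics/g3.png",cv2.resize(cv2.hconcat([a,b]),None,fx=2.6,fy=2.6,interpolation=cv2.INTER_CUBIC))
```

```text
(no output)
```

View pics/g3.png

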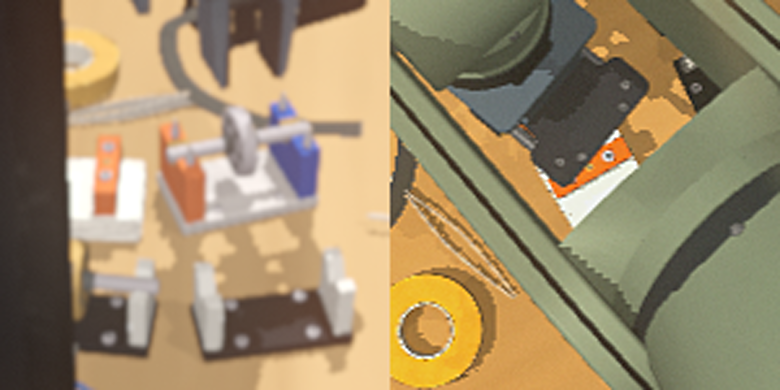

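The orange cap is on the wipes and the steel rotor is exposed under the fingers. I descend and pinch the disc.

Request:
{"op": "move_arm", "data": {
  "motion": [
    [30,[0.02,0.02,-0.5],[0,0,0]],
    [30,[0,0,-0.5],[0,0,0]],
    [30,[0,0,-0.5],[0,0,0]],
    [30,[0,0,-0.4],[0,0,0]],
    [30,[0,0,0],[0,0,0]],
    [5,[0,0,0],[0,0,0]],
    [5,[0,0,0],[0,0,0]],
    [5,[0,0,0],[0,0,0]],
    [5,[0,0,0],[0,0,0]],
    [5,[0,0,0],[0,0,0]],
    [5,[0,0,0],[0,0,0]]
  ],
  "grip_force": 40
}}

```text
time_s: 10.82
ee_pos: [480.6, 454.2, 58.7]
ee_rot: [-180.0, 0.0, 140.7]
force: [-1.6, -2.6, 3.9]
gripper_width: 9.4
gripper_force: 40.0
```

Request:
{"op": "move_arm", "data": {
  "motion": [
    [5,[0,0,0.15],[0,0,0]],
    [5,[0,0,0.35],[0,0,0]],
    [5,[0,0,0.6],[0,0,0]],
    [5,[0,0,0.6],[0,0,0]],
    [5,[0,0,0.5],[0,0,0]],
    [5,[0.2,-0.24,0],[0,0,-0.2]],
    [5,[0.4,-0.5,0],[0,0,-0.28]],
    [5,[0.5,-0.6,0],[0,0,-0.3]],
    [5,[0.6,-0.7,0],[0,0,-0.4]],
    [5,[0.6,-0.7,0],[0,0,-0.4]],
    [5,[0.5,-0.6,0],[0,0,-0.3]],
    [5,[0.3,-0.4,-0.1],[0,0,-0.2]],
    [5,[0.2,-0.2,-0.3],[0,0,-0.1]],
    [5,[0,0,-0.5],[0,0,0]],
    [5,[0,0,-0.5],[0,0,0]],
    [5,[0,0,-0.4],[0,0,0]],
    [5,[0,0,-0.2],[0,0,0]],
    [5,[0,0,-0.1],[0,0,0]],
    [5,[0,0,0],[0,0,0]],
    [5,[0,0,0],[0,0,0]]
  ]
}}

```text
time_s: 12.48
ee_pos: [563.4, 356.4, 60.8]
ee_rot: [180.0, 0.0, 132.0]
force: [0.9, 0.2, -3.3]
gripper_width: 9.6
gripper_force: 40.0
```

Run:
```python
from workcell import *
import cv2
a=grab_frame("scene")[170:300,230:400];b=grab_frame("top")[110:240,220:390]
cv2.imwrite("pics/g4.png",cv2.resize(cv2.hconcat([a,b]),None,fx=2.3,fy=2.3,interpolation=cv2.INTER_CUBIC))
```

```text
(no output)
```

View pics/g4.png

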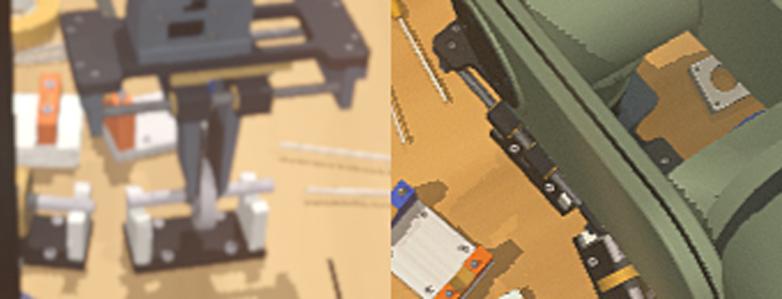

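The shaft hangs level over both notches of the cradle. I lower it the last 8 mm slowly.

Request:
{"op": "move_arm", "data": {
  "motion": [
    [5,[0,0,-0.08],[0,0,0]],
    [5,[0,0,-0.07],[0,0,0]],
    [5,[0,0,-0.06],[0,0,0]],
    [5,[0,0,-0.05],[0,0,0]],
    [5,[0,0,-0.04],[0,0,0]],
    [5,[0,0,0],[0,0,0]],
    [5,[0,0,0],[0,0,0]]
  ]
}}

```text
time_s: 13.17
ee_pos: [563.2, 355.9, 52.9]
ee_rot: [-180.0, 0.0, 132.0]
force: [-0.1, -0.6, -2.5]
gripper_width: 9.6
gripper_force: 40.0
```

Request:
{"op": "move_arm", "data": {
  "motion": [
    [5,[0,0,-0.03],[0,0,0]],
    [5,[0,0,0],[0,0,0]],
    [5,[0,0,0],[0,0,0]]
  ]
}}

```text
time_s: 13.42
ee_pos: [563.3, 356.0, 52.7]
ee_rot: [180.0, 0.0, 132.0]
force: [-0.6, -0.3, 1.3]
gripper_width: 9.8
gripper_force: 40.0
```

Request:
{"op": "move_arm", "data": {
  "motion": [
    [5,[0,0,-0.02],[0,0,0]],
    [30,[0,0,0],[0,0,0]],
    [30,[0,0,0],[0,0,0]],
    [30,[0,0,0],[0,0,0]],
    [30,[0,0,0.3],[0,0,0]],
    [30,[0,0,0.6],[0,0,0]],
    [30,[0,0,0.7],[0,0,0]],
    [30,[0,0,0.6],[0,0,0]],
    [30,[-0.5,-0.31,0],[0,0,-0.53]],
    [30,[-0.5,-0.31,0],[0,0,-0.53]],
    [30,[-0.5,-0.31,0],[0,0,-0.53]],
    [30,[-0.5,-0.31,0],[0,0,-0.53]],
    [30,[-0.5,-0.31,0],[0,0,-0.53]],
    [30,[-0.5,-0.31,0],[0,0,-0.53]],
    [30,[-0.5,-0.31,0],[0,0,-0.53]],
    [30,[-0.56,-0.31,0],[0,0,-0.54]],
    [30,[0,0,0],[0,0,0]],
    [30,[0,0,0],[0,0,0]]
  ]
}}

```text
time_s: 14.92
ee_pos: [462.0, 294.2, 107.4]
ee_rot: [179.9, -0.0, 115.1]
force: [0.4, -1.0, 0.6]
gripper_width: 29.9
gripper_force: 0.0
```

Run:
```python
from workcell import *
import cv2
a=grab_frame("scene")[170:300,210:380];b=grab_frame("top")[130:260,220:390]
cv2.imwrite("pics/g5.png",cv2.resize(cv2.hconcat([a,b]),None,fx=2.3,fy=2.3,interpolation=cv2.INTER_CUBIC))
```

```text
(no output)
```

View pics/g5.png

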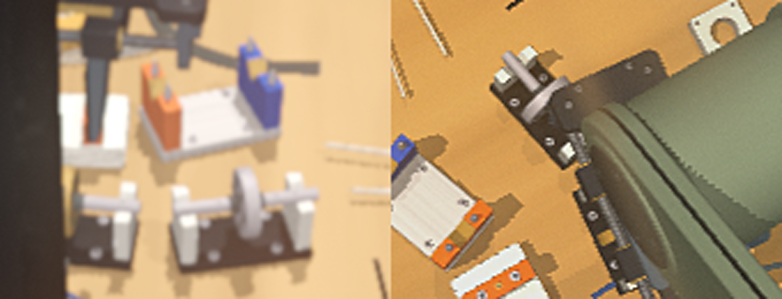

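The steel rotor rests in the free cradle and the stand is empty. I descend on the brass disc.

Request:
{"op": "move_arm", "data": {
  "motion": [
    [30,[0,0,-0.5],[0,0,0]],
    [30,[0,0,-0.5],[0,0,0]],
    [30,[0,0,-0.5],[0,0,0]],
    [30,[0,0,-0.4],[0,0,0]],
    [30,[0,0,-0.26],[0,0,0]],
    [30,[0,0,0],[0,0,0]],
    [5,[0,0,0],[0,0,0]],
    [5,[0,0,0],[0,0,0]],
    [5,[0,0,0],[0,0,0]],
    [5,[0,0,0],[0,0,0]],
    [5,[0,0,0],[0,0,0]],
    [5,[0,0,0],[0,0,0]]
  ]
}}

```text
time_s: 16.02
ee_pos: [461.1, 293.8, 53.2]
ee_rot: [-179.9, -0.0, 115.0]
force: [-3.9, -1.7, 5.2]
gripper_width: 9.4
gripper_force: 40.0
```

Request:
{"op": "move_arm", "data": {
  "motion": [
    [5,[0,0,0.15],[0,0,0]],
    [5,[0,0,0.35],[0,0,0]],
    [5,[0,0,0.6],[0,0,0]],
    [5,[0,0,0.7],[0,0,0]],
    [5,[0,0,0.7],[0,0,0]],
    [5,[0.04,0.3,0],[0,0,0.3]],
    [5,[0.06,0.5,0],[0,0,0.5]],
    [5,[0.08,0.7,0],[0,0,0.7]],
    [5,[0.1,0.8,0],[0,0,0.8]],
    [5,[0.1,0.8,0],[0,0,0.8]],
    [5,[0.1,0.8,0],[0,0,0.8]],
    [5,[0.1,0.8,0],[0,0,0.8]],
    [5,[0.08,0.7,0],[0,0,0.7]],
    [5,[0.07,0.6,0],[0,0,0.5]],
    [5,[0.05,0.42,0],[0,0,0.32]],
    [5,[0,0,0],[0,0,0]],
    [5,[0,0,0],[0,0,0]]
  ]
}}

```text
time_s: 17.43
ee_pos: [480.7, 454.7, 113.9]
ee_rot: [-179.9, 0.0, 140.0]
force: [-0.3, -0.9, -2.4]
gripper_width: 9.6
gripper_force: 40.0
```

Request:
{"op": "move_arm", "data": {
  "motion": [
    [5,[0,0,-0.4],[0,0,0.17]],
    [5,[0,0,-0.5],[0,0,0]],
    [5,[0,0,-0.5],[0,0,0]],
    [5,[0,0,-0.35],[0,0,0]],
    [5,[0,0,-0.15],[0,0,0]],
    [5,[0,0,0],[0,0,0]],
    [5,[0,0,0],[0,0,0]]
  ]
}}

```text
time_s: 18.02
ee_pos: [481.4, 454.3, 67.8]
ee_rot: [180.0, 0.0, 140.6]
force: [-0.6, 0.7, -2.0]
gripper_width: 9.8
gripper_force: 40.0
```

Run:
```python
from workcell import *
import cv2
a=grab_frame("scene")[170:280,250:400]
cv2.imwrite("pics/g6.png",cv2.resize(a,None,fx=4,fy=4,interpolation=cv2.INTER_CUBIC))
```

```text
(no output)
```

View pics/g6.png

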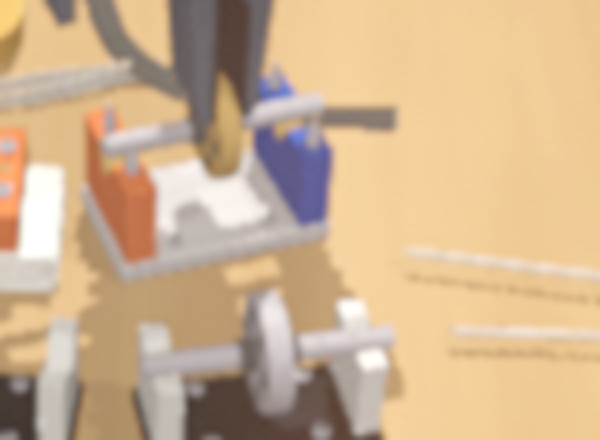

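The brass shaft lies over both grooves between the dowels. I lower it gently.

Request:
{"op": "move_arm", "data": {
  "motion": [
    [5,[0,0,-0.09],[0,0,0]],
    [5,[0,0,-0.08],[0,0,0]],
    [5,[0,0,-0.07],[0,0,0]],
    [5,[0,0,-0.05],[0,0,0]],
    [5,[0,0,-0.03],[0,0,0]],
    [5,[0,0,0],[0,0,0]],
    [5,[0,0,0],[0,0,0]]
  ]
}}

```text
time_s: 18.65
ee_pos: [481.0, 455.0, 60.5]
ee_rot: [180.0, -0.0, 140.6]
force: [-2.2, 0.2, 3.1]
gripper_width: 9.5
gripper_force: 40.0
```

Request:
{"op": "move_arm", "data": {
  "motion": [
    [5,[0,0,-0.03],[0,0,0]],
    [5,[0,0,0],[0,0,0]],
    [5,[0,0,0],[0,0,0]]
  ]
}}

```text
time_s: 18.9
ee_pos: [480.9, 455.2, 60.3]
ee_rot: [179.9, -0.0, 140.6]
force: [-3.9, 0.5, 7.1]
gripper_width: 9.7
gripper_force: 40.0
```

Request:
{"op": "move_arm", "data": {
  "motion": [
    [30,[0,0,0],[0,0,0]],
    [30,[0,0,0],[0,0,0]],
    [30,[0,0,0],[0,0,0]],
    [30,[0,0,0.25],[0,0,0]],
    [30,[0,0,0.5],[0,0,0]],
    [30,[0,0,0.6],[0,0,0]],
    [30,[0,0,0.5],[0,0,0]],
    [32,[-0.38,-0.35,0],[0,0,-0.7]],
    [32,[-0.38,-0.35,0],[0,0,-0.7]],
    [32,[-0.38,-0.35,0],[0,0,-0.7]],
    [32,[-0.38,-0.35,0],[0,0,-0.7]],
    [32,[-0.38,-0.35,0],[0,0,-0.7]],
    [32,[-0.38,-0.35,0],[0,0,-0.7]],
    [32,[-0.39,-0.38,0],[0,0,-0.77]],
    [32,[0,0,0],[0,0,0]],
    [32,[0,0,0],[0,0,0]],
    [32,[0,0,0],[0,0,0]]
  ]
}}

```text
time_s: 20.32
ee_pos: [415.4, 393.2, 105.6]
ee_rot: [179.9, -0.0, 120.8]
force: [0.4, -0.4, -0.5]
gripper_width: 32.1
gripper_force: 0.0
```

Run:
```python
from workcell import *
import cv2
a=grab_frame("scene")[170:280,230:380]
cv2.imwrite("pics/g7.png",cv2.resize(a,None,fx=4,fy=4,interpolation=cv2.INTER_CUBIC))
print(state()['ee_pos'])
```

```text
[415.37628699 393.2718583  105.47662242]
```

View pics/g7.png

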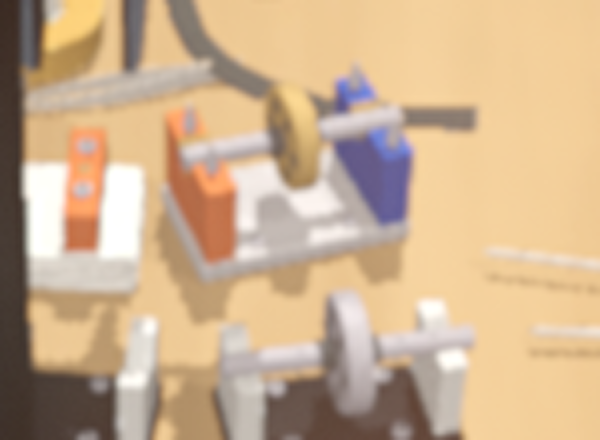

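Run:
```python
from v import *
a=np.radians(50.6);d=np.array([np.cos(a),np.sin(a)]);c=np.array([480.5,454])
for z in(46,49):
  for s in(-50,0,50):
    p=proj("scene",[*(c+s*d),z]);print(z,s,p,(p-[230,170]+.5)*4)
```

```text
46 -50 [274.44939814 209.65986013] [179.79759257 160.63944054]
46 0 [301.74606466 204.11552581] [288.98425862 138.46210325]
46 50 [328.30151376 198.7217431 ] [395.20605503 116.88697241]
49 -50 [274.4564505  208.29086048] [179.825802   155.16344191]
49 0 [301.80785967 202.75426809] [289.23143869 133.01707235]
49 50 [328.41509313 197.36831502] [395.66037251 111.47326007]
```

The shaft's projected line matches height 46, so it is seated. Next is the orange cap.

Request:
{"op": "move_arm", "data": {
  "motion": [
    [32,[-0.04,0,-0.7],[0,0,0]],
    [32,[0,0,-0.8],[0,0,0]],
    [32,[0,0,-0.8],[0,0,0]],
    [32,[0,0,-0.5],[0,0,0]],
    [32,[0,0,-0.35],[0,0,0]],
    [32,[0,0,0],[0,0,0]],
    [32,[0,0,0],[0,0,0]],
    [10,[0,0,0],[0,0,0]],
    [10,[0,0,0],[0,0,0]],
    [10,[0,0,0],[0,0,0]],
    [10,[0,0,0],[0,0,0]],
    [10,[0,0,0],[0,0,0]]
  ],
  "grip_force": 25
}}

```text
time_s: 21.37
ee_pos: [414.1, 393.1, 27.4]
ee_rot: [179.9, -0.0, 120.7]
force: [0.0, -0.3, 3.5]
gripper_width: 15.8
gripper_force: 25.0
```

Request:
{"op": "move_arm", "data": {
  "motion": [
    [10,[0,0,0.3],[0,0,0]],
    [10,[0,0,0.7],[0,0,0]],
    [10,[0,0,0.8],[0,0,0]],
    [10,[0,0,0.8],[0,0,0]],
    [10,[0,0,0.6],[0,0,0]],
    [10,[0.24,0.17,0],[0,0,0.7]],
    [10,[0.24,0.17,0],[0,0,0.7]],
    [10,[0.24,0.17,0],[0,0,0.7]],
    [10,[0.24,0.17,0],[0,0,0.7]],
    [10,[0.24,0.17,0],[0,0,0.7]],
    [10,[0.24,0.17,0],[0,0,0.7]],
    [10,[0.21,0.2,-0.2],[0,0,0.8]],
    [10,[0,0,-0.5],[0,0,0]],
    [10,[0,0,-0.4],[0,0,0]],
    [10,[0,0,-0.2],[0,0,0]],
    [10,[0,0,0],[0,0,0]],
    [10,[0,0,0],[0,0,0]],
    [10,[0,0,0],[0,0,0]]
  ]
}}

```text
time_s: 22.87
ee_pos: [454.8, 423.2, 74.5]
ee_rot: [180.0, 0.0, 140.7]
force: [0.3, -0.5, 0.3]
gripper_width: 15.9
gripper_force: 25.0
```

Run:
```python
from workcell import *
import numpy as np
p=[]
for i in range(8):
    grab_frame("scene");p.append(state()['ee_pos'])
print(np.mean(p,0),np.std(p,0))
```

```text
[454.88767764 423.16486198  74.46869862] [0.07411185 0.06514015 0.18227976]
```

Request:
{"op": "move_arm", "data": {
  "motion": [
    [10,[0.01,0.01,-0.12],[0,0,0]],
    [10,[0,0,-0.12],[0,0,0]],
    [10,[0,0,-0.12],[0,0,0]],
    [10,[0,0,-0.1],[0,0,0]],
    [10,[0,0,-0.08],[0,0,0]],
    [10,[0,0,-0.05],[0,0,0]],
    [10,[0,0,0],[0,0,0]],
    [10,[0,0,0],[0,0,0]]
  ]
}}

```text
time_s: 23.93
ee_pos: [455.0, 423.3, 59.1]
ee_rot: [180.0, -0.0, 140.7]
force: [0.8, -0.4, 0.1]
gripper_width: 15.7
gripper_force: 25.0
```

Request:
{"op": "move_arm", "data": {
  "motion": [
    [10,[0,0,-0.03],[0,0,0]],
    [10,[0,0,-0.03],[0,0,0]],
    [10,[0,0,-0.02],[0,0,0]],
    [10,[0,0,0],[0,0,0]],
    [10,[0,0,0],[0,0,0]]
  ]
}}

```text
time_s: 24.35
ee_pos: [455.2, 423.4, 58.2]
ee_rot: [179.9, 0.0, 140.7]
force: [-1.6, -0.5, 5.2]
gripper_width: 15.9
gripper_force: 25.0
```

Request:
{"op": "move_arm", "data": {
  "motion": [
    [28,[0,0,0],[0,0,0]],
    [28,[0,0,0],[0,0,0]],
    [28,[0,0,0],[0,0,0]],
    [28,[0,0,0.3],[0,0,0]],
    [28,[0,0,0.5],[0,0,0]],
    [28,[0,0,0.6],[0,0,0]],
    [28,[0,0,0.6],[0,0,0]],
    [32,[-0.52,-0.34,0],[0,0,-0.7]],
    [32,[-0.52,-0.34,0],[0,0,-0.7]],
    [32,[-0.52,-0.34,0],[0,0,-0.7]],
    [32,[-0.52,-0.34,0],[0,0,-0.7]],
    [32,[-0.52,-0.34,0],[0,0,-0.7]],
    [32,[-0.52,-0.34,0],[0,0,-0.7]],
    [32,[-0.52,-0.36,0],[0,0,-0.8]],
    [32,[0,0,-0.6],[0,0,0]],
    [32,[0,0,-0.6],[0,0,0]],
    [32,[0,0,0],[0,0,0]],
    [32,[0,0,0],[0,0,0]]
  ]
}}

```text
time_s: 25.85
ee_pos: [363.8, 363.1, 77.2]
ee_rot: [-179.9, 0.0, 120.7]
force: [0.6, 0.6, -0.2]
gripper_width: 31.9
gripper_force: 0.0
```

Run:
```python
from workcell import *
import cv2
a=grab_frame("scene")[170:280,230:380]
cv2.imwrite("pics/g8.png",cv2.resize(a,None,fx=4,fy=4,interpolation=cv2.INTER_CUBIC))
print(state()['ee_pos'])
```

```text
[364.30730769 363.5923295   77.74123115]
```

View pics/g8.png

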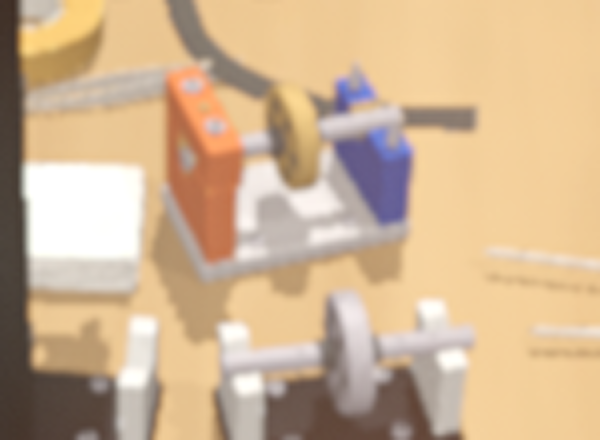

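The orange cap is seated: its screws at (192,86) and (214,126) match the original picture. Now the blue cap.

Request:
{"op": "move_arm", "data": {
  "motion": [
    [32,[0,0,-0.6],[0,0,0]],
    [32,[0,0,-0.7],[0,0,0]],
    [32,[0,0,-0.5],[0,0,0]],
    [32,[0,0,-0.26],[0,0,0]],
    [32,[0,0,0],[0,0,0]],
    [32,[0,0,0],[0,0,0]],
    [10,[0,0,0],[0,0,0]],
    [10,[0,0,0],[0,0,0]],
    [10,[0,0,0],[0,0,0]],
    [10,[0,0,0],[0,0,0]],
    [10,[0,0,0],[0,0,0]]
  ]
}}

```text
time_s: 26.82
ee_pos: [364.4, 363.7, 26.5]
ee_rot: [179.9, -0.0, 120.7]
force: [0.2, -0.7, 4.9]
gripper_width: 15.3
gripper_force: 25.0
```

Request:
{"op": "move_arm", "data": {
  "motion": [
    [10,[0,0,0.3],[0,0,0]],
    [10,[0,0,0.7],[0,0,0]],
    [10,[0,0,0.8],[0,0,0]],
    [10,[0,0,0.85],[0,0,0]],
    [10,[0,0,0.7],[0,0,0]],
    [10,[0.57,0.49,0],[0,0,0.5]],
    [10,[0.57,0.49,0],[0,0,0.5]],
    [10,[0.57,0.49,0],[0,0,0.5]],
    [10,[0.57,0.49,0],[0,0,0.5]],
    [10,[0.57,0.49,0],[0,0,0.5]],
    [10,[0.57,0.49,0],[0,0,0.5]],
    [10,[0.57,0.49,0],[0,0,0.5]],
    [10,[0.57,0.49,0],[0,0,0.5]],
    [10,[0.57,0.49,0],[0,0,0.5]],
    [10,[0.55,0.47,0],[0,0,0.5]],
    [10,[0,0,-0.4],[0,0,0]],
    [10,[0,0,-0.5],[0,0,0]],
    [10,[0,0,-0.4],[0,0,0]],
    [10,[0,0,-0.1],[0,0,0]],
    [10,[0,0,0],[0,0,0]]
  ]
}}

```text
time_s: 28.48
ee_pos: [504.4, 483.9, 72.6]
ee_rot: [-179.7, -0.0, 140.7]
force: [0.6, -0.4, -0.9]
gripper_width: 15.8
gripper_force: 25.0
```

Run:
```python
from workcell import *
import numpy as np
p=[]
for i in range(6):
    grab_frame("scene");p.append(state()['ee_pos'])
print(np.mean(p[2:],0))
```

```text
[506.06154945 485.38579784  75.2470398 ]
```

Request:
{"op": "move_arm", "data": {
  "motion": [
    [10,[0.01,0.01,-0.12],[0,0,0]],
    [10,[0,0,-0.12],[0,0,0]],
    [10,[0,0,-0.12],[0,0,0]],
    [10,[0,0,-0.12],[0,0,0]],
    [10,[0,0,-0.1],[0,0,0]],
    [10,[0,0,-0.06],[0,0,0]],
    [10,[0,0,-0.03],[0,0,0]],
    [10,[0,0,0],[0,0,0]],
    [10,[0,0,0],[0,0,0]]
  ]
}}

```text
time_s: 29.53
ee_pos: [506.3, 485.6, 57.7]
ee_rot: [180.0, 0.0, 140.7]
force: [-0.2, 0.3, 0.6]
gripper_width: 16.1
gripper_force: 25.0
```

Request:
{"op": "move_arm", "data": {
  "motion": [
    [10,[0,0,-0.03],[0,0,0]],
    [10,[0,0,-0.02],[0,0,0]],
    [10,[0,0,0],[0,0,0]],
    [10,[0,0,0],[0,0,0]]
  ]
}}

```text
time_s: 29.87
ee_pos: [506.3, 485.6, 57.3]
ee_rot: [180.0, 0.0, 140.7]
force: [-1.5, -1.1, 4.9]
gripper_width: 15.6
gripper_force: 25.0
```

Contact is at the expected height, so I release and retreat.

Request:
{"op": "move_arm", "data": {
  "motion": [
    [26,[0,0,0],[0,0,0]],
    [26,[0,0,0],[0,0,0]],
    [26,[0,0,0],[0,0,0]],
    [26,[0,0,0.3],[0,0,0]],
    [26,[0,0,0.6],[0,0,0]],
    [26,[0,0,0.7],[0,0,0]],
    [26,[0,0,0.8],[0,0,0]],
    [26,[0,0,0.8],[0,0,0]],
    [26,[-0.8,0.1,0.8],[0,0,0]],
    [26,[-0.8,0.1,0.6],[0,0,0]],
    [26,[-0.8,0.1,0.4],[0,0,0]],
    [26,[-0.8,0.1,0],[0,0,0]],
    [26,[-0.8,0.1,0],[0,0,0]],
    [26,[-0.8,0.1,0],[0,0,0]],
    [26,[-0.8,0.1,0],[0,0,0]],
    [26,[-0.8,0.1,0],[0,0,0]],
    [26,[-0.8,0.1,0],[0,0,0]],
    [26,[0,0,0],[0,0,0]],
    [26,[0,0,0],[0,0,0]]
  ]
}}

```text
time_s: 31.45
ee_pos: [325.2, 508.1, 181.7]
ee_rot: [180.0, 0.0, 140.8]
force: [0.6, -0.0, 1.1]
gripper_width: 26.0
gripper_force: 0.0
```

Run:
```python
from workcell import *
import cv2
a=grab_frame("scene")[170:290,230:355];b=grab_frame("top")[145:265,195:320]
cv2.imwrite("pics/g9.png",cv2.resize(cv2.hconcat([a,b]),None,fx=3.2,fy=3.2,interpolation=cv2.INTER_CUBIC))
```

```text
(no output)
```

View pics/g9.png

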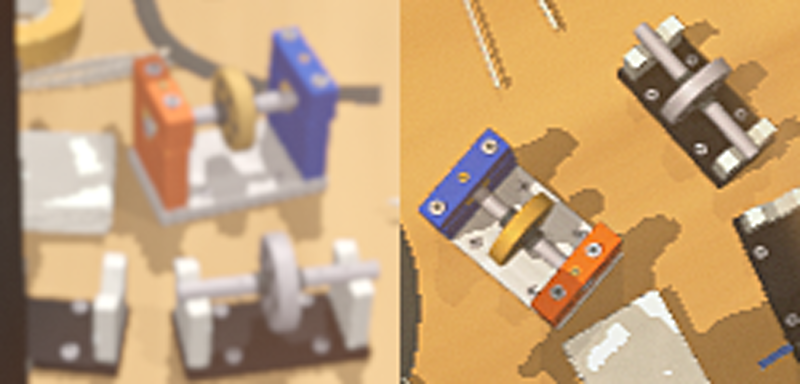

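The final view shows both caps seated, with their screw positions matching the original pictures to within a pixel. The brass rotor is in the stand, the steel rotor is in the cradle, and the arm is clear.

```bash
python3 -c "
from workcell import *
print(job_done())"
```

```text
the job is handed in; nothing more can be done
None
```

The job is handed in after about 32 s of the 112 s: the steel rotor is in the free cradle, the brass rotor is in the stand, and each cap is reseated on the half of its own colour.

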